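Move the test pot across a repaired hob and switch the ring on

TASK

The repaired two-ring hob is ready for its heating test, but the pot stands on the small ring: slide it across the glass, without lifting or tipping it, until its base stands wholly inside the circle of the large ring. Then turn the knob in front of the large ring clockwise until it clicks over to on, leaving the other knob off and the other things on the bench where they are.

Things in the scene. Friction and masses are not known exactly. Their poses are not given: they have to be found in the camera images.
- hob: steel tabletop hob, fixed to the bench, 500 mm wide (y), 313 mm deep (x from -168 to +145 mm); black glass top level at 70 mm above the bench, from x = -80 mm to +143 mm; from x = -80 mm a steel control panel slopes down towards -x at 28 degrees for 100 mm. Origin on the bench, below the glass; x points away from the panel, y to the left as seen from the panel
- ring_large: large cooking ring, a thin light-grey circle printed on the black glass, inner diameter 180 mm, outer 188 mm; origin at its centre on the glass (z 70 mm above the bench). It is the left or the right of the hob's two rings, 230 mm from the other; ring centres lie at x = 30 mm, y = +115 or -115 mm in the hob's frame
- ring_small: small cooking ring, the same kind of circle, inner diameter 116 mm, outer 124 mm; origin at its centre on the glass. The pot hides it at the start
- pot: open aluminium pot, outer diameter 150 mm (140 mm at the base's underside), 85 mm high, wall 4 mm, about 0.6 kg, with two black lug handles, one on each side (along its +y and -y), 228 mm over both. Origin at the centre of its underside, z up
- pot_lug_a (a point): centre of the first black lug handle of the pot: a block 40 mm wide (along pot x), 14 mm thick, reaching from the pot wall to 114 mm from the pot's axis; this point is 98 mm from the axis along +y, 66 mm above the pot's base. Pinch it from above across its 40 mm width. Axes as the pot's
- pot_lug_b (a point): centre of the second black lug handle of the pot: a block 40 mm wide (along pot x), 14 mm thick, reaching from the pot wall to 114 mm from the pot's axis; this point is 98 mm from the axis along -y, 66 mm above the pot's base. Pinch it from above across its 40 mm width. Axes as the pot's
- knob_left_grip (a point): black bar knob on the sloping panel at the hob's left (+ y), in front of the left ring: bar 60 mm long, 18 mm wide, top 35 mm off the panel, on a 60 mm disc, top 6 mm off it. Point: on the turning axis, 27 mm off the panel, where to grip. z: turning axis, out of the panel (28 degrees from vertical, leaning to hob -x); x: along the bar, up the slope when off
- knob_right_grip (a point): black bar knob on the sloping panel at the hob's right (- y), in front of the right ring: bar 60 mm long, 18 mm wide, top 35 mm off the panel, on a 60 mm disc, top 6 mm off it. Point: on the turning axis, 27 mm off the panel, where to grip. z: turning axis, out of the panel (28 degrees from vertical, leaning to hob -x); x: along the bar, up the slope when off
- knob_left (a joint): turn of the left knob in rad: 0 off, growing as it turns clockwise seen looking at the knob; spring detent with its hump at 0.6 (about 0.1 N m), past which it clicks by itself to on at 1.2; a stop at each end
- knob_right (a joint): turn of the right knob in rad: 0 off, growing as it turns clockwise seen looking at the knob; spring detent with its hump at 0.6 (about 0.1 N m), past which it clicks by itself to on at 1.2; a stop at each end
- spray_can: upright spray can, 56 mm diameter, 150 mm high, left of the hob; origin at the centre of its underside. Bystander
- multimeter: dark multimeter lying flat, 150 x 75 x 40 mm, right of the hob; origin at the centre of its underside. Bystander
- tape_roll: roll of tape lying flat, 100 mm outer diameter, 20 mm high, right of the hob; origin at the centre of its underside. Bystander
- screwdriver: green-handled screwdriver lying on the bench, 190 mm long, left of the hob; origin at the middle of its underside. Bystander
There are look-alikes about, which are no part of the job. Of the things like the pot, leave any that is orange or red; of the rest the larger one is meant.

How it is judged:
By the outcome, as a careful person would: the job done as asked, in the order asked, and still so for the second after the job is handed in, with the robot touching nothing.
It also fails if it takes over 54 s, if anything falls off the work surface, if the arm or the gripper's body presses on something with over 40 N, if the wrist force passes 120 N, or if a joint passes its speed limit or range.

ROBOT

A 7-joint arm with a two-finger parallel gripper is mounted at the origin on the work surface. World frame = base frame: x ahead of the robot, y to its left, z up, the work surface at z = 0. Lengths are in m, angles in degrees, forces in N, time in s.
With the tool pointing down it reaches from about 0.425 to 0.95 m from the base axis. Payload 4.7 kg.
Tool frame: the origin (TCP) lies at the very end of the fingers, on their centre line; the grasp point (between the pads) lies 19 mm behind it; z points along the fingers, y is the line along which they close (so a half turn about z gives the same grasp; the last joint's range is limited). The gripper opens to 85 mm and grips with 20 to 120 N. Pads are 22 mm wide; open, the fingers measure 114 mm over their backs; the gripper's body (76 mm by 85 mm) begins 54 mm behind the grasp point. The pads swing forward as they close: fully open they stand 13 mm farther back than shut.
Start: joints at [67.5, 26.849, -2.785, 87.806, 1.381, 65.374, -4.715], TCP at [0.24, -0.631, 0.231] pointing down, gripper open.
Joint ranges: [-148.3, 148.3], [-19.14, 114.17], [-79.39, 73.82], [5.75, 140.21], [-59.74, 239.74], [12.07, 113.84], [-152.46, 152.46]. Speed limits (degrees/s): [147.25, 147.25, 180, 180, 180, 180, 180].

INTERFACE

Orientations are given as [roll, pitch, yaw] about the fixed x, y, z axes, in that order (R = Rz(yaw) Ry(pitch) Rx(roll)).
In Python, from workcell import monitor, vision, arm gives the robot as it stands. The module is installed in compiled form; this text tells all that it offers.
- The arm moves only by the tool jog_arm, never from a script. Its argument "commands" is a list of rows, each a list of 7 numbers: the turn, a rotation vector about the tool's x, y, z in degrees, then the shift along the tool's x, y, z in mm, then the opening, from -1 (shut) to 1 (fully open). In form: [[rx, ry, rz, x, y, z, claw], ...]. A call has 1 to 12 rows; each row is the pose to reach, as a shift and turn from the pose commanded when the call began, along the tool's axes at that moment; what a row does not reach only later rows make up. A row lasts 1/12 s, in which the tool goes at most 41.7 mm and 7.16 degrees, less where a joint would pass 70% of its speed; a pose out of reach is approached as far as the arm can. A call with a gripper value outside its range is refused whole. The fingers move at their own pace and stop on an object; the grip force is fixed at half the most. Time passes only in rows, so rows that repeat a pose let the fingers close. It gives the time, the measured TCP pose, the force, the opening and the grip force at its end, in the units of the state.
- monitor.get_state(): the state, without advancing time (a new reading comes with each control period).
- vision.camera(name): name is "side" or "top" or "wrist"; returns a dict with "image" (400x640x3 uint8, red, green, blue), "intrinsics" (3x3 intrinsics, pixels), "D" ([k1, k2, p1, p2, k3] as OpenCV has them; the pictures are not rectified), "pose" (4x4, takes a point from camera to world coordinates); the wrist camera has in their place "hand_eye" (4x4, takes a point from camera to tool coordinates, whose origin is the TCP and whose axes are the flange's). Camera axes: x right, y up, looking along -z (the intrinsics and any distortion apply to the point x, -y, -z); pixel columns grow to the right and rows downward; lengths in m; the calibration is good to about 2 mm. A picture is of the moment at which its call begins: read the wrist's pose just before it. There is no depth.
- arm.hand_in(): hands the job in; it is judged then, once.
The state is a dict: "t": time; "joints": joint angles; "joint_velocities": joint speeds; "joint_efforts": joint torques, N m; "ee_pos": TCP position; "ee_rot": TCP orientation; "contact_force": force on the tool from outside, world axes, zero at the start; "ft_torque": the same for the moment, N m; "opening": finger opening in m; "gripper_force": force on a finger pad.
Only numpy, scipy, OpenCV 4.12 (cv2) and the standard library are available. Lean on these libraries where they do the work, as an engineer would, in place of code of your own. Each camera call takes 0.05 s, during which the arm holds its last target. There are 200 camera calls.

## Working session

There is one attempt and no reset: what is moved stays moved. The work goes in short steps, Python scripts to look and compute and a tool call to move; the robot and the scene stay as the last step left them, time stands still between calls to the robot, and variables do not carry over. Pictures are saved under pics/ and viewed, at most 10 in all, crops included, and the job is handed in when it is done.

Besides the shell and the picture viewer there is one more tool, called after "Call:" as name(argument=value, ...) on one line, values as JSON. jog_arm: Moves the arm, as the interface text tells. Its arguments: {"type":"object","properties":{"commands":{"type":"array","items":{"type":"array","items":{"type":"number"}}}},"required":["commands"]}

```bash
mkdir -p pics
cat > h.py <<'E'
import numpy as np,cv2,json
from scipy.spatial.transform import Rotation as R
from workcell import monitor,vision,arm
def snap(n,f):
    s=monitor.get_state(); c=vision.camera(n)
    cv2.imwrite(f'pics/{f}.png',c['image'][:,:,::-1])
    if n=='wrist':
        T=np.eye(4);T[:3,:3]=R.from_euler('xyz',s['ee_rot'],degrees=True).as_matrix();T[:3,3]=s['ee_pos'];P=T@c['hand_eye']
    else: P=c['pose']
    np.savez(f'pics/{f}.npz',K=c['intrinsics'],D=c['D'],P=P)
def pt(f,uv,z):
    d=np.load(f'pics/{f}.npz');q=cv2.undistortPoints(np.array(uv,float).reshape(-1,1,2),d['K'],np.array(d['D'],float))[:,0]
    r=np.c_[q[:,0],-q[:,1],-np.ones(len(q))]@d['P'][:3,:3].T;o=d['P'][:3,3]
    return o+r*((np.broadcast_to(z,len(q))-o[2])/r[:,2])[:,None]
def proj(f,X):
    d=np.load(f'pics/{f}.npz');c=(np.array(X)-d['P'][:3,3])@d['P'][:3,:3]
    return cv2.projectPoints((c*[1,-1,-1]).reshape(-1,1,3),np.zeros(3),np.zeros(3),d['K'],np.array(d['D'],float))[0][:,0]
E
python3 - <<'E'
from h import *
snap('top','top0');snap('side','side0')
print(monitor.get_state())
print(np.load('pics/top0.npz')['P'].round(3),np.load('pics/side0.npz')['P'].round(3))
E
```

```text
{'t': 0.1, 'joints': array([67.5019148 , 26.89340171, -2.78295762, 87.86722591,  1.37968661,
       65.3747233 , -4.71342687]), 'joint_velocities': array([ 0.0589232 , -0.09851728,  0.02337741, -0.1810578 , -0.03002293,
       -0.01949728, -0.05212007]), 'joint_efforts': array([ 4.53860821e-04, -5.11514390e+01, -4.68735199e-02, -2.38388962e+01,
        1.08030255e-02,  4.33284149e-03,  2.54425839e-05]), 'ee_pos': array([ 0.23998026, -0.6303375 ,  0.23035528]), 'ee_rot': array([-1.79898193e+02,  3.11250303e-03,  2.08442541e+01]), 'contact_force': array([0.04973273, 0.40648998, 0.10970889]), 'ft_torque': array([-0.05296881, -0.0546371 , -0.02230822]), 'gripper_force': 0.0, 'opening': 0.0852437313427603}
[[ 5.900e-02  9.710e-01 -2.300e-01  1.670e-01]
 [-9.980e-01  5.700e-02 -1.300e-02  1.000e-02]
 [ 1.000e-03  2.300e-01  9.730e-01  1.783e+00]
 [ 0.000e+00  0.000e+00  0.000e+00  1.000e+00]] [[-0.97   0.177 -0.165  0.353]
 [-0.242 -0.737  0.631  0.741]
 [-0.009  0.652  0.758  0.96 ]
 [ 0.     0.     0.     1.   ]]
```

View pics/top0.png

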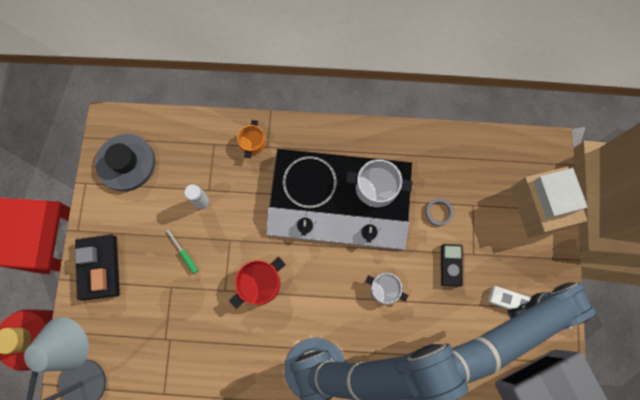

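View pics/side0.png

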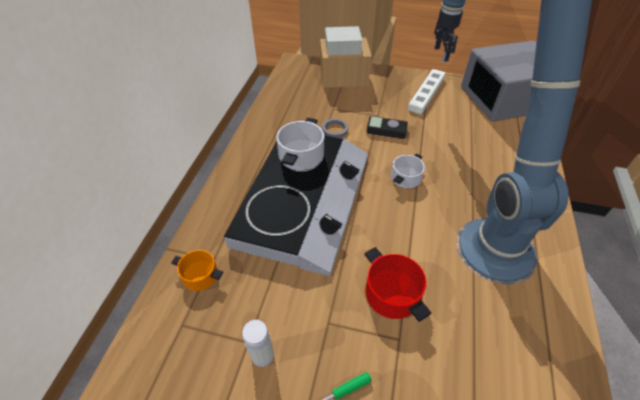

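Pot candidates in the top view are the grey pot on the hob at (380,183), the small grey pot on the bench at (387,288), the orange one at (250,138) and the red one at (258,283). Orange and red are excluded, and the larger grey one on the hob fits. The free large ring is at (309,182), on the hob's left, so the left knob at (305,226) is the one to turn. I'll confirm this in enlarged crops.

Run:
```python
import cv2
a=cv2.imread('pics/top0.png')[140:255,260:420];cv2.imwrite('pics/c1.png',cv2.resize(a,None,fx=5,fy=5,interpolation=cv2.INTER_CUBIC))
a=cv2.imread('pics/side0.png')[110:280,220:380];cv2.imwrite('pics/c2.png',cv2.resize(a,None,fx=3.5,fy=3.5,interpolation=cv2.INTER_CUBIC))
```

```text
(no output)
```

View pics/c1.png

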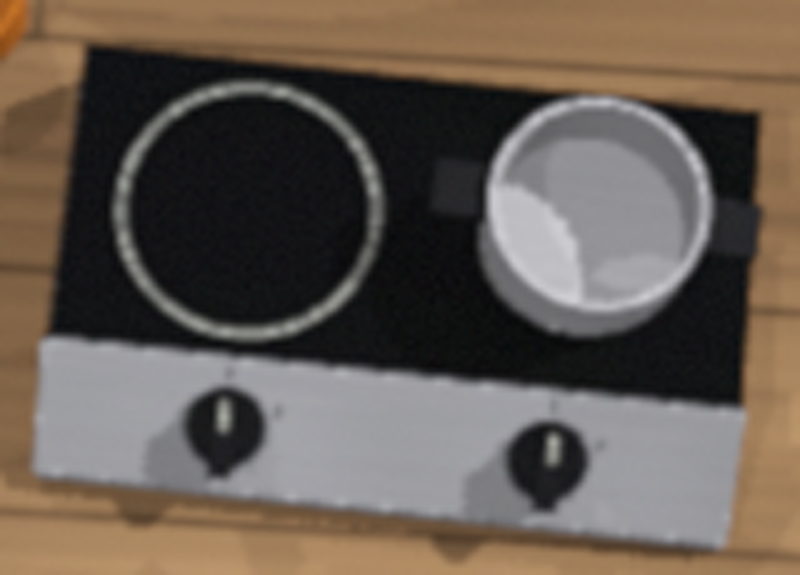

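View pics/c2.png

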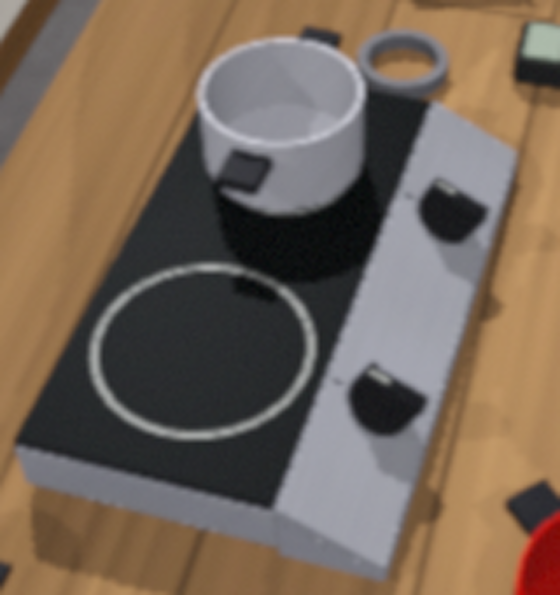

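The crops confirm it: the aluminium pot is on the right, with its rim centre at c1 (600,204) and lugs at (455,187) and (737,230). The large ring is on the left with its centre at c1 (248,210), and both knobs are off. Next I'll measure these.

Run:
```python
from h import *
t=lambda U:(np.array(U,float)+.5)/5-.5+[260,140]
s=lambda U:(np.array(U,float)+.5)/3.5-.5+[220,110]
# hob pose fit
C=pt('top0',t([(88,46),(760,112),(742,405),(50,338)]),.07);print('corners',C.round(4), np.linalg.norm(C-np.roll(C,-1,0),axis=1))
def ell(f,g,U,z):
    P=pt(f,g(U),z)[:,:2];A=np.c_[2*P,np.ones(len(P))];x=np.linalg.lstsq(A,(P**2).sum(1),rcond=None)[0];return x[:2],np.sqrt(x[2]+x[:2]@x[:2])
print('ring top',ell('top0',t,[(113,205),(384,212),(252,80),(246,340)],.07))
print('ring side',ell('side0',s,[(90,348),(316,350),(208,264),(194,438)],.07))
print('rim top',ell('top0',t,[(487,200),(713,208),(600,97),(592,312)],.155))
print('rim side',ell('side0',s,[(197,95),(365,95),(283,38),(275,145)],.155))
L=pt('top0',t([(456,187),(737,228)]),.143);print('lugs',L, np.degrees(np.arctan2(*(L[0]-L[1])[:2])))
print('lug a side',pt('side0',s([(244,172),(320,40)]),.143))
# knobs marks: axis
print('knob top (bar)',pt('top0',t([(225,425),(547,460)]),.06))
o=(C[0]-C[1])+(C[3]-C[2]);print('hob yaw',np.degrees(np.arctan2(-o[0],o[1])))
st=monitor.get_state()
```

```text
corners [[ 0.7643  0.185   0.07  ]
 [ 0.743  -0.3064  0.07  ]
 [ 0.525  -0.2965  0.07  ]
 [ 0.5447  0.1951  0.07  ]] [0.49183059 0.21817904 0.49204086 0.21988274]
ring top (array([0.64831959, 0.06039892]), np.float64(0.0971922119378201))
ring side (array([0.64865342, 0.0586832 ]), np.float64(0.09551146731487485))
rim top (array([ 0.64201235, -0.18190175]), np.float64(0.07699460229077454))
rim side (array([ 0.64336212, -0.18238554]), np.float64(0.07592695456818896))
lugs [[ 0.65148698 -0.08363907  0.143     ]
 [ 0.63372316 -0.27806145  0.143     ]] 5.220457013568772
lug a side [[ 0.64951863 -0.08162246  0.143     ]
 [ 0.63114    -0.27534607  0.143     ]]
knob top (bar) [[ 0.49124342  0.06743402  0.06      ]
 [ 0.47948521 -0.16108695  0.06      ]]
hob yaw -2.3874860941121896
```

```bash
cat >> h.py <<'E'
def go(p,rpy=None,Rm=None):
    s=monitor.get_state();A=R.from_euler('xyz',s['ee_rot'],degrees=True)
    B=Rm if Rm is not None else R.from_euler('xyz',rpy,degrees=True)
    print('rot',(A.inv()*B).as_rotvec(degrees=True).round(2),'shift mm',(A.inv().apply(np.array(p)-s['ee_pos'])*1000).round(1))
    return s
E
python3 -c "
from h import *
go([.651,-.084,.23],[180,0,84.7])"
```

```text
rot [-9.000e-02 -5.000e-02 -6.386e+01] shift mm [ 578.5 -364.3    1. ]
```

Call:
jog_arm(commands=[[0,0,-7,32,-20,0,1],[0,0,-14,64,-40,0,1],[0,0,-21,96,-60,0,1],[0,0,-28,128,-80,0,1],[0,0,-35,160,-100,0,1],[0,0,-42,192,-120,0,1],[0,0,-49,224,-140,0,1],[0,0,-56,256,-160,0,1],[0,0,-63,288,-180,0,1],[0,0,-64,320,-200,0,1],[0,0,-64,350,-220,0,1],[0,0,-64,370,-233,0,1]])

```text
t: 1.1
ee_pos: [0.505, -0.2772, 0.2312]
ee_rot: [180.0, -0.1, 85.1]
contact_force: [0.1, -0.3, 0.6]
opening: 0.0853
gripper_force: 0.0
```

```bash
python3 -c "
from h import *
s=go([.651,-.084,.23],[180,0,84.7]);print(s['t'],s['joints'],s['ee_pos'],s['ee_rot'])"
```

```text
rot [ 0.03 -0.1   0.39] shift mm [205.  128.9   1.6]
1.1 [ 44.0275976   19.58643175 -24.7094284  100.57666266   9.02577005
  61.80985766  11.39061749] [ 0.50498733 -0.27723586  0.23119816] [ 1.79971939e+02 -1.03935326e-01  8.50923548e+01]
```

Call:
jog_arm(commands=[[0,0,0,34,21,0,1],[0,0,0,68,43,0,1],[0,0,0,102,64,0,1],[0,0,0,136,86,0,1],[0,0,0,170,107,0,1],[0,0,0,190,120,0,1],[0,0,0,205,129,0,1],[0,0,0,205,129,0,1],[0,0,0,205,129,0,1]])

```text
t: 1.85
ee_pos: [0.6499, -0.0879, 0.2306]
ee_rot: [-179.9, -0.0, 85.0]
contact_force: [-1.6, -1.9, -0.2]
opening: 0.0851
gripper_force: 0.0
```

```bash
python3 -c "
from h import *
s=go([.651,-.084,.117],[180,0,84.7]);print(s['t'],s['joints'],s['ee_pos'],s['ee_rot'])
snap('wrist','w1');print(proj('w1',[[.651,-.084,.143]]))"
```

```text
rot [-0.07 -0.    0.27] shift mm [  3.9   0.9 113.6]
1.85 [ 22.82252568  27.57430836 -26.96333102  89.51848781  13.25234323
  66.17197696 -11.93222361] [ 0.6499089  -0.08785476  0.23059881] [-1.79927465e+02 -2.79574988e-03  8.49679643e+01]
[[322.5604835  201.09796367]]
```

View pics/w1.png

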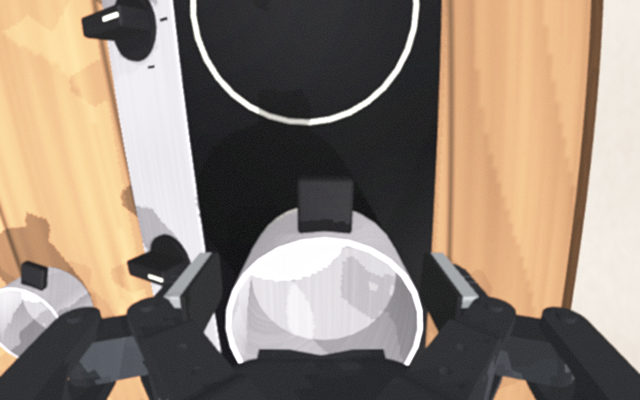

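The wrist view shows the lug block centred at (326,203), against a predicted (322,201), so it sits about 2.5 mm further in +x. The way down for the fingers is clear.

Call:
jog_arm(commands=[[0,0,0,4,3,25,1],[0,0,0,4,3,50,1],[0,0,0,4,3,75,1],[0,0,0,4,3,100,1],[0,0,0,4,3,112,1],[0,0,0,4,3,117,1],[0,0,0,4,3,117,1],[0,0,0,4,3,117,0.5],[0,0,0,4,3,117,0.2],[0,0,0,4,3,117,-0.1],[0,0,0,4,3,117,-0.3],[0,0,0,4,3,117,-0.3]])

```text
t: 2.9
ee_pos: [0.6541, -0.0849, 0.1159]
ee_rot: [179.9, 0.0, 84.8]
contact_force: [-1.2, 0.3, 5.2]
opening: 0.0391
gripper_force: 60.7
```

Call:
jog_arm(commands=[[0,0,0,3,0,0,-0.3],[0,0,0,10,-1,0,-0.3],[0,0,0,21,-2,0,-0.3],[0,0,0,34,-3,0,-0.3],[0,0,0,48,-4,0,-0.3],[0,0,0,62,-5,0,-0.3],[0,0,0,76,-6,0,-0.3],[0,0,0,90,-7,0,-0.3],[0,0,0,103,-8,0,-0.3],[0,0,0,113,-8,0,-0.3],[0,0,0,119,-9,0,-0.3],[0,0,0,121,-9,0,-0.3]])

```text
t: 3.9
ee_pos: [0.6562, 0.0349, 0.1155]
ee_rot: [179.8, 0.2, 84.9]
contact_force: [-0.6, -5.7, 5.9]
opening: 0.0392
gripper_force: 60.8
```

Call:
jog_arm(commands=[[0,0,0,3,0,0,-0.3],[0,0,0,10,-1,0,-0.3],[0,0,0,21,-2,0,-0.3],[0,0,0,34,-3,0,-0.3],[0,0,0,48,-4,0,-0.3],[0,0,0,62,-5,0,-0.3],[0,0,0,76,-6,0,-0.3],[0,0,0,90,-7,0,-0.3],[0,0,0,103,-8,0,-0.3],[0,0,0,113,-8,0,-0.3],[0,0,0,119,-9,0,-0.3],[0,0,0,121,-9,0,-0.3]])

```text
t: 4.9
ee_pos: [0.6581, 0.1561, 0.1154]
ee_rot: [179.9, 0.2, 84.9]
contact_force: [0.5, -6.5, 6.5]
opening: 0.0389
gripper_force: 60.9
```

Run:
```python
from h import *
snap('side','side1');snap('top','top1')
s=go([.6573,.157,.116],[180,0,84.8]);print(s)
a=cv2.imread('pics/side1.png')[110:280,220:380];b=cv2.imread('pics/top1.png')[140:255,260:420]
r=lambda a:cv2.resize(a,None,fx=4,fy=4,interpolation=cv2.INTER_CUBIC)[:590,:400]
cv2.imwrite('pics/c3.png',np.hstack([r(a),cv2.copyMakeBorder(r(b),0,130,0,0,0)]))
```

```text
rot [0.12 0.19 0.02] shift mm [ 1.1 -1.  -0.5]
{'t': 5.0, 'joints': array([  0.41269024,  35.57815822, -25.6967305 ,  92.80391878,
        18.0566951 ,  55.72191348, -36.54076441]), 'joint_velocities': array([ 3.58121976e-01, -1.08136162e-01,  1.00807135e-04,  7.54326518e-02,
       -4.26475507e-01, -1.57681955e-01,  2.30576404e-01]), 'joint_efforts': array([ -3.10865141, -48.78799081,  -7.83132523, -18.7934339 ,
        -0.86012648,  -0.99295009,  -0.0674667 ]), 'ee_pos': array([0.65815705, 0.15576653, 0.1155468 ]), 'ee_rot': array([179.87643141,   0.19302466,  84.81778229]), 'contact_force': array([-1.02773818, -3.84915366,  7.45333062]), 'ft_torque': array([-1.02154959,  0.23230805,  0.10557587]), 'gripper_force': 61.022833585739136, 'opening': 0.038903857163936975}
```

View pics/c3.png

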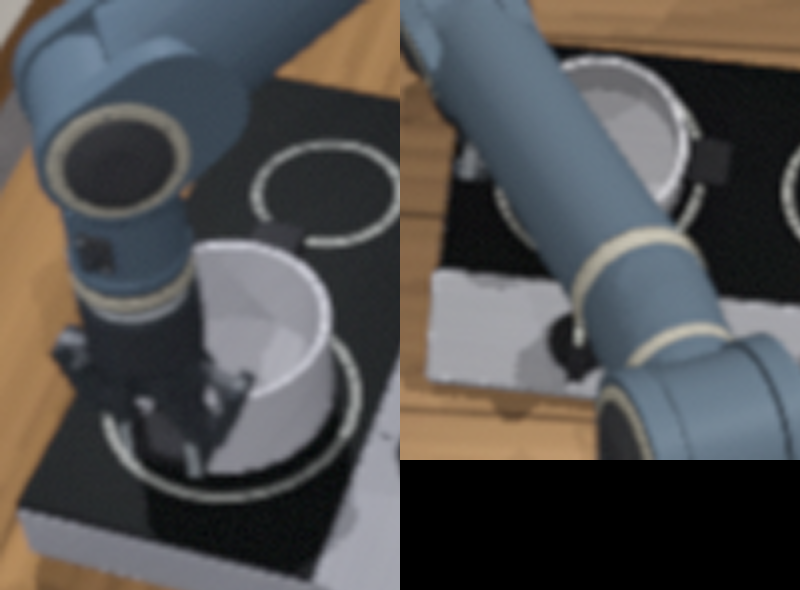

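The pot's base appears to be inside the large ring. In the crop, the ring shows all round the front of the base at about (225,495), and the small ring is empty. I'll release, rise and check.

Call:
jog_arm(commands=[[0,0,0,0,0,0,0.0],[0,0,0,0,0,0,0.3],[0,0,0,0,0,0,0.8],[0,0,0,0,0,0,0.8],[0,0,0,0,0,0,0.8],[0,0,0,0,0,-15,0.8],[0,0,0,0,0,-45,0.8],[0,0,0,0,0,-80,0.8],[0,0,0,0,0,-110,0.8],[0,0,0,-20,0,-130,0.8],[0,0,0,-30,0,-135,0.8],[0,0,0,-30,0,-135,0.8]])

```text
t: 6.0
ee_pos: [0.6557, 0.1244, 0.2509]
ee_rot: [179.8, 0.1, 84.6]
contact_force: [0.9, -0.6, -0.3]
opening: 0.0768
gripper_force: 0.0
```

```bash
cat >> h.py <<'E'
psi=np.radians(-2.4);hx=np.array([np.cos(psi),np.sin(psi),0]);hy=np.array([-np.sin(psi),np.cos(psi),0]);ez=np.array([0,0,1.])
H=np.array([.6485,.0595,0])-.03*hx-.115*hy
a=np.radians(28);kz=-np.sin(a)*hx+np.cos(a)*ez;ks=np.cos(a)*hx+np.sin(a)*ez
def kp(off,along=0,s=.05,y=.115): return H-.08*hx+.07*ez-s*ks+y*hy+off*kz+along*ks
KR=R.from_matrix(np.c_[-ks,hy,-kz])
E
python3 - <<'E'
from h import *
for s in (.045,.05,.055):
    for y in (.115,-.115):
        q=(proj('top0',[kp(.035,-.03,s,y),kp(.035,.03,s,y),kp(.035,0,s,y)])-[260,140]+.5)*5
        q2=(proj('side0',[kp(.035,-.03,s,y),kp(.035,.03,s,y),kp(.035,0,s,y)])-[220,110]+.5)*3.5
        print(s,y,q.round().tolist(),q2.round().tolist())
print('grip',kp(.027),'pre',kp(.111),'rot',KR.as_euler('xyz',degrees=True))
p=kp(.111);go([p[0]+.0,p[1],.25],Rm=KR);go(p,Rm=KR)
snap('side','side2');snap('top','top2')
E
```

```text
0.045 0.115 [[222.0, 473.0], [229.0, 392.0], [225.0, 433.0]] [[424.0, 401.0], [362.0, 365.0], [394.0, 383.0]]
0.045 -0.115 [[548.0, 506.0], [558.0, 424.0], [553.0, 465.0]] [[485.0, 210.0], [430.0, 177.0], [458.0, 194.0]]
0.05 0.115 [[221.0, 480.0], [228.0, 398.0], [225.0, 439.0]] [[429.0, 404.0], [368.0, 368.0], [399.0, 386.0]]
0.05 -0.115 [[548.0, 512.0], [558.0, 431.0], [553.0, 472.0]] [[489.0, 213.0], [435.0, 180.0], [462.0, 197.0]]
0.055 0.115 [[221.0, 487.0], [228.0, 405.0], [224.0, 446.0]] [[435.0, 407.0], [373.0, 371.0], [404.0, 389.0]]
0.055 -0.115 [[547.0, 519.0], [557.0, 438.0], [552.0, 479.0]] [[493.0, 216.0], [439.0, 183.0], [467.0, 199.0]]
grip [0.48182322 0.06648583 0.07036601] pre [0.4424222  0.06813722 0.1445336 ] rot [180.   28.  177.6]
rot [-22.59 -21.29 -90.98] shift mm [ -76.1 -207.     0.3]
rot [-22.59 -21.29 -90.98] shift mm [ -76.  -207.4  105.8]
```

Call:
jog_arm(commands=[[-1.6,-1.5,-6.5,-6,-17,-2,0.8],[-3.2,-3,-13,-12,-34,-4,0.8],[-4.8,-4.6,-19.5,-19,-52,-5,0.8],[-6.5,-6.1,-26,-25,-69,-5,0.8],[-8.1,-7.6,-32.5,-31,-86,-5,0.8],[-9.7,-9.1,-39,-38,-103,-5,0.8],[-11.3,-10.6,-45.5,-44,-120,-5,0.8],[-12.9,-12.2,-52,-50,-138,-5,0.8],[-14.5,-13.7,-58.5,-57,-155,-5,0.8],[-16.1,-15.2,-65,-63,-172,-5,0.8],[-17.8,-16.7,-71.5,-69,-189,-5,0.8],[-19.4,-18.2,-78,-76,-207,-5,0.8]])

```text
t: 7.1
ee_pos: [0.4395, 0.0712, 0.2522]
ee_rot: [176.8, 24.2, 163.9]
contact_force: [0.1, 0.3, 0.0]
opening: 0.0766
gripper_force: 0.0
```

Run:
```python
from h import *
s=go(kp(.111,0,.048),Rm=KR);print(s['t'],s['joints'],s['ee_pos'],s['ee_rot'])
```

```text
rot [ -2.9   -3.41 -12.41] shift mm [38.9 -7.2 99.2]
7.1 [ 17.9642077   -5.91440456 -37.30250343 128.51521098  13.4978012
  35.25764107  45.08189889] [0.4395351  0.07122618 0.25217094] [176.84703433  24.23224933 163.88432673]
```

Call:
jog_arm(commands=[[-1.4,-1.7,-6.2,6,-1,14,0.8],[-2.9,-3.4,-12.4,13,-2,30,0.8],[-2.9,-3.4,-12.4,20,-4,50,0.8],[-2.9,-3.4,-12.4,28,-5,70,0.8],[-2.9,-3.4,-12.4,35,-6,88,0.8],[-2.9,-3.4,-12.4,39,-7,99,0.8],[-2.9,-3.4,-12.4,39,-7,99,0.8],[-2.9,-3.4,-12.4,39,-7,99,0.8]])

```text
t: 7.77
ee_pos: [0.4449, 0.0684, 0.1461]
ee_rot: [179.9, 27.9, 177.2]
contact_force: [1.4, -0.3, 0.5]
opening: 0.0769
gripper_force: 0.0
```

Run:
```python
from h import *
s=go(kp(.011,0,.048),Rm=KR);print(s['t'],s['joints'],s['ee_pos'],s['ee_rot'])
snap('wrist','w2');print(proj('w2',[kp(.035,-.03,.048),kp(.035,.03,.048),kp(.035,0,.048),kp(.006,0,.048)]))
snap('side','side3');a=cv2.imread('pics/side3.png')[150:290,220:380];b=cv2.imread('pics/w2.png')
cv2.imwrite('pics/c4.png',np.hstack([cv2.resize(b,None,fx=.75,fy=.75),cv2.resize(a,(320,300),interpolation=cv2.INTER_CUBIC)]))
```

```text
rot [-0.06 -0.14 -0.34] shift mm [  0.7  -0.3 100.3]
7.7667 [ 15.58597152   5.57870865 -38.33769044 138.56124878  53.37771978
  18.26628184  16.82133006] [0.44488231 0.06840238 0.14612458] [179.87880351  27.86169636 177.21112151]
[[318.13895193 165.41311347]
 [318.73044704 250.35309331]
 [318.442672   209.3869967 ]
 [318.74325114 198.19088428]]
```

View pics/c4.png

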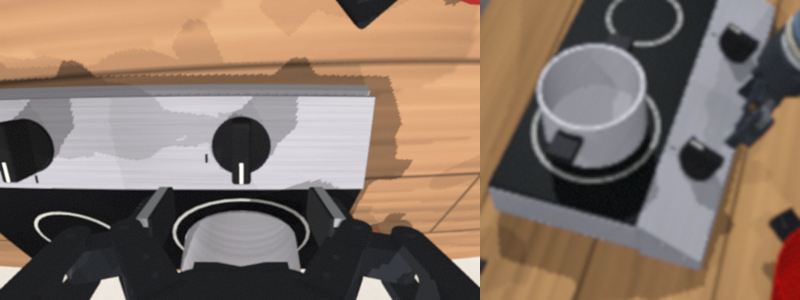

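The wrist view shows the knob bar centred at about (321,195) full-scale, against a predicted (318,198), so I correct by about 2 mm. The side view shows the pot standing inside the large ring. I'll descend and grip the bar.

Call:
jog_arm(commands=[[0,0,0,2,1.5,15,0.8],[0,0,0,2,1.5,35,0.8],[0,0,0,2,1.5,55,0.6],[0,0,0,2,1.5,75,0.3],[0,0,0,2,1.5,90,0.1],[0,0,0,2,1.5,97,0.1],[0,0,0,2,1.5,99,0.1],[0,0,0,2,1.5,99,0.1]])

```text
t: 8.53
ee_pos: [0.4917, 0.0673, 0.0599]
ee_rot: [179.9, 28.1, 177.1]
contact_force: [-0.3, -0.3, 0.8]
opening: 0.0469
gripper_force: 0.0
```

Run:
```python
from h import *
s=go(kp(.011,0,.05),Rm=KR);print(s)
```

```text
rot [-0.12  0.15 -0.47] shift mm [ 3.8 -1.2  2.1]
{'t': 8.5333, 'joints': array([  8.33585712,  21.63687693, -31.34081577, 137.84509051,
       100.52229021,  21.24406599, -27.61793532]), 'joint_velocities': array([ 0.02999281, -1.50892786, -0.14451144,  0.46085767, -0.74300777,
       -0.18872995,  0.32967527]), 'joint_efforts': array([-2.28696212e-03, -3.01920569e+01, -2.98507310e+00, -1.16659248e+01,
        5.81448432e-01,  7.27558695e-01, -8.22328404e-02]), 'ee_pos': array([0.49173601, 0.06725962, 0.05988955]), 'ee_rot': array([179.87567291,  28.14500022, 177.07036547]), 'contact_force': array([-0.25108587, -0.32306882,  0.8212375 ]), 'ft_torque': array([ 0.00605471,  0.51284011, -0.03092172]), 'gripper_force': 0.0, 'opening': 0.04685177411766113}
```

Call:
jog_arm(commands=[[0,0,0,1,0,1,-0.2],[0,0,0,1,0,1,-0.5],[0,0,0,1,0,1,-0.8],[0,0,0,1,0,1,-0.8],[0,0,0,1,0,1,-0.8]])

```text
t: 8.95
ee_pos: [0.4909, 0.0668, 0.0592]
ee_rot: [180.0, 28.2, 177.1]
contact_force: [-3.0, -1.6, 4.8]
opening: 0.017
gripper_force: 58.5
```

Call:
jog_arm(commands=[[0,0,4,0,0,0,-0.8],[0,0,9,0,0,0,-0.8],[0,0,14,0,0,0,-0.8],[0,0,19,0,0,0,-0.8],[0,0,24,0,0,0,-0.8],[0,0,29,0,0,0,-0.8],[0,0,34,0,0,0,-0.8],[0,0,39,0,0,0,-0.8],[0,0,44,0,0,0,-0.8],[0,0,50,0,0,0,-0.8],[0,0,56,0,0,0,-0.8],[0,0,60,0,0,0,-0.8]])

```text
t: 9.95
ee_pos: [0.4896, 0.0647, 0.0586]
ee_rot: [155.1, 13.7, 113.7]
contact_force: [-7.6, -4.7, 8.1]
opening: 0.0164
gripper_force: 59.4
```

Call:
jog_arm(commands=[[0,0,4,0,0,0,-0.8],[0,0,6,0,0,0,-0.8],[0,0,6,0,0,0,-0.8]])

```text
t: 10.2
ee_pos: [0.4895, 0.0645, 0.0585]
ee_rot: [154.0, 11.2, 108.3]
contact_force: [-8.6, -4.6, 9.6]
opening: 0.0168
gripper_force: 59.5
```

Run:
```python
from h import *
s=go(kp(.011,0,.05),Rm=KR);print(s)
```

```text
rot [ -0.33   0.38 -66.61] shift mm [ 2.  -0.5  1.9]
{'t': 10.2, 'joints': array([ 16.90936257,  24.07657639, -41.51286501, 137.74719385,
        99.16989292,  26.02482959, -91.16344408]), 'joint_velocities': array([-0.22628279, -0.15144482,  0.27167978,  0.02752944,  0.00424968,
       -0.2347052 ,  2.06059502]), 'joint_efforts': array([ -1.78770091, -27.73006439,  -5.7850644 , -14.3588841 ,
         1.24780051,  -0.45974887,  -0.11931442]), 'ee_pos': array([0.48945952, 0.06452384, 0.05847607]), 'ee_rot': array([154.00849634,  11.16352806, 108.29298113]), 'contact_force': array([-8.62529614, -4.56497301,  9.61551826]), 'ft_torque': array([-0.86846027,  1.04426231, -0.59968594]), 'gripper_force': 59.45892870426178, 'opening': 0.0167741781616783}
```

Call:
jog_arm(commands=[[0,0,6,0,0,0,-0.5],[0,0,6,0,0,0,-0.2],[0,0,6,0,0,0,0.1],[0,0,6,0,0,0,0.2],[0,0,6,0,0,0,0.2],[0,0,6,0,0,-15,0.2],[0,0,6,0,0,-35,0.2],[0,0,6,0,0,-60,0.2],[0,0,6,0,0,-85,0.2],[0,0,6,0,0,-105,0.2],[0,0,6,0,0,-110,0.2],[0,0,6,0,0,-110,0.2]])

```text
t: 11.2
ee_pos: [0.4394, 0.0698, 0.1572]
ee_rot: [152.8, 8.5, 103.2]
contact_force: [-0.2, 0.3, -0.6]
opening: 0.0511
gripper_force: 0.0
```

Run:
```python
from h import *
snap('side','side4');snap('wrist','w3');snap('top','top4');s=monitor.get_state();print(s['t'],s['ee_pos'],s['ee_rot'],s['contact_force'])
ang=np.linspace(0,2*np.pi,24,endpoint=False)
a=cv2.imread('pics/side4.png')[120:290,220:380];a=cv2.resize(a,(400,425),interpolation=cv2.INTER_CUBIC)
cv2.imwrite('pics/c5.png',np.hstack([a,cv2.copyMakeBorder(cv2.resize(cv2.imread('pics/w3.png'),(400,250)),0,175,0,0,0)]))
```

```text
11.35 [0.43910454 0.06929626 0.1548864 ] [153.05530477   8.3116568  103.14361061] [ 0.31881454 -0.94510472  0.41679686]
```

View pics/c5.png

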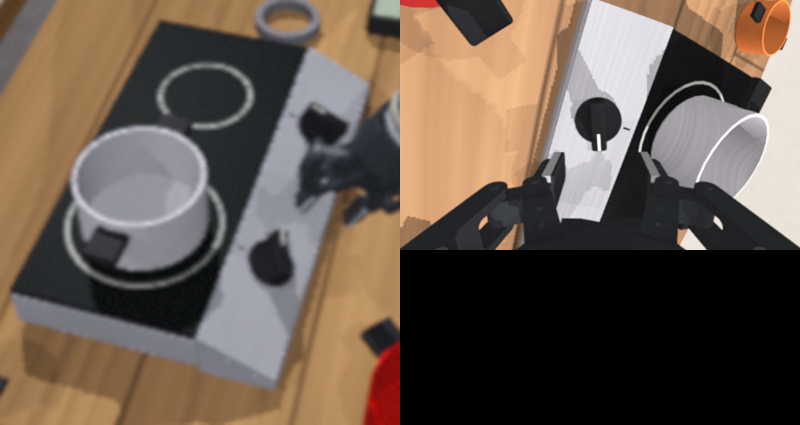

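The left knob's bar now points across at about 69° (on), and the right knob is unchanged. As a last check, I'll measure the pot's centre from the rim in c5: left 71, right 209, top 126, bottom 222.

Run:
```python
from h import *
g=lambda U:(np.array(U,float)+.5)/2.5-.5+[220,120]
def c(U,z):
    P=pt('side4',g(U),z)[:,:2];A=np.c_[2*P,np.ones(len(P))];x=np.linalg.lstsq(A,(P**2).sum(1),rcond=None)[0];return x[:2],np.sqrt(x[2]+x[:2]@x[:2])
print('pot',c([(71,175),(209,172),(142,126),(136,222)],.155),'ring',c([(63,220),(226,220),(135,286)],.07))
```

```text
pot (array([0.64782341, 0.05536388]), np.float64(0.07510265005295794)) ring (array([0.65046617, 0.05485852]), np.float64(0.09701030582459502))
```

The pot is within about 4 mm of the ring's centre, and the margin is 20 mm. Handing in.

```bash
python3 -c "
from h import *
print(arm.hand_in())"
```

```text
the job is handed in; nothing more can be done
None
```

The pot was slid to within about 4 mm of the large ring's centre (20 mm margin), the left knob was then turned clockwise to on with the right knob left off, and the job was handed in at about 11.4 s; the hand-in gave no verdict.

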